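# Close the cedar jar with its nested lids, then take off the brass cover alone

## Robot

A 6-joint arm with a two-finger parallel gripper is mounted at the origin on the work surface. World frame = base frame: x ahead of the robot, y to its left, z up, the work surface at z = 0. Lengths are in mm, angles in rad, forces in N, time in s.
With the tool pointing down it reaches from about 350 to 850 mm from the base axis. Payload 8.1 kg.
Tool frame: the origin (TCP) lies on the centre line of the jaws, within the pads' length; the fingertips stand 11 mm ahead of it and the grasp point (between the pads) lies 8 mm behind it; z points along the fingers, y is the line along which they close (so a half turn about z gives the same grasp; the last joint's range is limited). The gripper opens to 85 mm and grips with 20 to 120 N. Pads are 22 mm wide; open, the fingers measure 114 mm over their backs; the gripper's body (76 mm by 85 mm) begins 54 mm behind the grasp point. The pads swing forward as they close: fully open they stand 13 mm farther back than shut.
Start: joints at [-1.288, 0.13, 1.488, -0, 1.523, -0.085], TCP at [215.758, -559.869, 242.292] pointing down, gripper open.
Joint ranges: [-2.96, 2.96], [-0.89, 2.26], [0.02, 2.5], [-1.34, 4.48], [0, 2.73], [-2.66, 2.66]. Speed limits (rad/s): [2.39, 2.39, 2.79, 3.14, 3.14, 3.14].

## Interface

Orientations are given as a rotation vector (axis times angle).
In Python, from cell import r gives the robot as it stands.
- The arm moves only by the tool apply_moves, never from a script. Its argument "commands" is a list of rows, each a list of 7 numbers: the opening, from 0 (shut) to 1 (fully open), then the shift along the tool's x, y, z in cm, then the turn, a rotation vector about the tool's x, y, z in degrees. In form: [[grip, x, y, z, rx, ry, rz], ...]. A call has 1 to 5 rows; each row is the pose to reach, as a shift and turn from the pose commanded when the call began, along the tool's axes at that moment; what a row does not reach only later rows make up. A row lasts 1/10 s, in which the tool goes at most 50 mm and 8.59 degrees, less where a joint would pass 70% of its speed; a pose out of reach is approached as far as the arm can. A call with a gripper value outside its range is refused whole. The fingers move at their own pace and stop on an object; "newtons" is the grip in N (left out, the last holds). Time passes only in rows, so rows that repeat a pose let the fingers close. It gives the time, the measured TCP pose, the force, the opening and the grip force at its end, in the units of the state.
- r.get_obs(): the state, without advancing time (a new reading comes with each control period).
- r.read_camera(name): name is "scene" or "side" or "wrist"; returns (picture, depth): 384x512x3 uint8, blue, green, red; 384x512 float32, mm along the optical axis (not along the pixel's ray), 0 where there is no reading.
- r.camera_params(name): a dict with "camera_matrix" (3x3 intrinsics, pixels), "rvec" (rotation vector, rad) and "tvec" (3), from world to camera coordinates, as OpenCV has them. Camera axes: x right, y down, z forward; pixel columns grow to the right and rows downward; lengths in mm; the calibration is good to about 2 mm. A picture is of the moment at which its call begins: read the wrist's pose just before it. camera_params takes no time and is no camera call; for the wrist camera it gives the pose at the moment of the call.
- r.sign_off(): hands the job in; it is judged then, once.
Trained networks look in the newest picture that a camera, given by its name, has taken for a name from the list of things; names that differ only in an ending like _2 or _b are one class to them, and where a whole thing is asked for, a point or a joint stands for the part that bears it (a point fixed in the world has none). Each returns a list of dicts, best first, with "conf" (0 to 1); they miss things now and then, are a little off and sometimes report something else, mostly with a low value. They report only what shows in the picture. A call takes as long as a camera call. They do not tell look-alikes from the thing itself.
- r.look_for(camera, name): "rect" ([left, top, width, height] in pixels, round what is visible of it).
The state is a dict: "t": time; "joints": joint angles; "joint_velocities": joint speeds; "joint_efforts": joint torques, N m; "tool_pos": TCP position; "ee_rot": TCP orientation; "contact_force": force on the tool from outside, world axes, zero at the start; "torque": the same for the moment, N m; "finger_gap": finger opening in mm; "finger_force": force on a finger pad.
Only numpy, scipy, OpenCV 4.12 (cv2) and the standard library are available. Lean on these libraries where they do the work, as an engineer would, in place of code of your own. Each camera call takes 0.05 s, during which the arm holds its last target. There are 200 camera calls.

## Task

The cedar-ball jar has been refilled and its two lids lie on the cork coaster, the pierced brass cover nested on the cream sealing lid: carry both lids to the jar together and lower them gently (not dropped) until the sealing lid is fully home in the mouth, and let them rest there out of your grip. Then lift the brass cover alone, which is wanted for polishing, leaving the sealing lid seated and undisturbed, and finish while holding the cover still and level about 10 cm above where it sat. The cover must not come off the sealing lid before that lid is home; do not shift the jar, and leave the phone, the jade egg, the key and the incense holder alone.

Things in the scene. Friction and masses are not known exactly. Their poses are not given: they have to be found in the camera images.
- jar: Open round cream stoneware jar with cedar balls in it, loose, upright, about 0.75 kg, 86 mm tall. Belly 92 mm across up to 44 mm high, then a shoulder narrowing to a straight neck, 58 mm outside and 50 mm inside, from 60 mm up to the mouth at 86 mm. Origin: centre of its underside; z up.
- jar_rim (a point): Centre of the jar's mouth, level with the top of the neck (86 mm above the jar's underside).
- coaster: Round cork coaster fixed on the console, 100 mm across, 6 mm thick; the nested lids start on it, centred within a few mm. Origin: centre of its underside.
- sealing_lid: Inner lid, loose, about 0.13 kg, round. From its underside up: cork plug 46 mm across, 12 mm deep (lowest 5 mm taper to 39 mm); cream lip, a disc 68 mm across from 12 to 21 mm; boss 47 mm across to 27 mm and button 14 mm across to 32 mm, both inside the cover. Seated, the plug is in the jar's neck and the lip lies on its rim. Origin: centre of the plug's underside; z up.
- lip (a point): On the sealing lid's axis, level with the underside of the lip (12 mm above the plug's underside); coincides with jar_rim when the lid is home. The lip stands out 4 mm all round beyond the brass cover, so it can be gripped from above, fingers either side, carrying both lids.
- cover: Outer lid: pierced brass cover, loose, about 0.09 kg, 60 mm across and 18 mm high, hollow (52 mm inside), with a knob on top. It rests loosely on the lip, over the boss with 2.5 mm play; gripping the knob lifts it alone. Origin: centre of its lower edge, 21 mm above the sealing lid's origin when nested; z up.
- cover_knob (a point): Middle of the cover's knob, 37 mm above the cover's lower edge. The knob is a plain upright cylinder 18 mm across, from 28 to 46 mm above the lower edge, on a thin stem over the flat top at 18 mm.
- phone: Bystander: navy silicone-cased phone lying flat, 150 x 74 x 10 mm, loose; long side along its x. Origin: centre of its underside.
- egg: Bystander: jade stone worry egg, 33 mm across, 43 mm tall, standing on a small flat foot, loose. Origin: centre of its foot.
- key: Bystander: brass padlock key lying flat, 55 mm long, 4 mm thick, loose. Origin: near its middle, on its underside.
- incense_holder: Bystander: small brown ceramic incense holder, an open dish 64 mm across and 17 mm high, loose. Origin: centre of its underside.
- station: Walnut-veneered charging station fixed on the console at the left, 150 x 210 mm base 40 mm high, with a tilting phone cradle reaching 165 mm high and a ribbed knob on its front; not to be used. Origin: centre of its underside; its front faces its own -x.
Things that resemble listed ones, but are neither listed nor needed, are in the scene too. Several things have the shape of the cover; the one meant has the colours described above.

How it is judged (in metres and radians):
On the way, in this order (a step that is already met when the one before it is completed fails the run):
1. both lids, still nested, are lifted clear of the coaster (z of sealing_lid in the frame of coaster above 0.03 m and distance between cover and sealing_lid below 0.026 m), for 0.1 s.
2. the sealing lid is home in the jar's mouth with the cover still nested on it, both out of the grip (horizontal distance between lip and jar_rim below 0.004 m and z of lip in the frame of jar_rim below 0.002 m and angle between sealing_lid's own z axis and vertical below 0.06 rad and distance between cover and sealing_lid below 0.025 m and contact force between the fingers and sealing_lid below 0.1 N and contact force between the fingers and cover below 0.1 N), for 0.2 s.
At the end, for the whole second after the job is handed in: The fingers hold the cover still and level (0.2 rad), 60-170 mm above its nested place, within 50 mm sideways of the jar's axis, touching nothing else; the sealing lid is home (lip within 2 mm of the rim in height, 4 mm sideways); jar upright, within 20 mm of its start (z of cover in the frame of lip between 0.069 and 0.179 m and horizontal distance between cover and jar_rim below 0.05 m and angle between cover's own z axis and vertical below 0.2 rad and linear speed of each of cover, jar below 0.02 m/s and contact force between the fingers and cover above 1 N and contact force between cover and sealing_lid below 0.05 N and contact force between cover and jar below 0.05 N and contact force between the fingers and sealing_lid below 0.1 N and horizontal distance between lip and jar_rim below 0.004 m and z of lip in the frame of jar_rim below 0.002 m and angle between sealing_lid's own z axis and vertical below 0.06 rad and angle between jar's own z axis and vertical below 0.05 rad and distance of jar from where it was at the start of the episode below 0.02 m); the arm keeps its last pose, push and grip.
It fails at once if the brass cover comes off the sealing lid while that lid is not home in the jar (distance between cover and sealing_lid above 0.03 m and (horizontal distance between lip and jar_rim above 0.005 m or z of lip in the frame of jar_rim above 0.003 m or angle between sealing_lid's own z axis and vertical above 0.1 rad)).
It fails at once if the lids are dropped (the sealing lid falls at over 0.35 m/s out of the fingers) (linear speed of sealing_lid above 0.35 m/s and contact force between the fingers and sealing_lid below 0.05 N).
It fails at once if the jar is shifted by more than 20 mm or tipped (distance of jar from where it was at the start of the episode above 0.02 m or angle between jar's own z axis and vertical above 0.2 rad).
It fails at once if a bystander is disturbed (moved by more than 15 mm) (distance of any of phone, egg, key, incense_holder from where it was at the start of the episode above 0.015 m).
It also fails if it takes over 53 s, if anything falls off the work surface, if the arm or the gripper's body presses on something with over 40 N, if the wrist force passes 120 N, or if a joint passes its speed limit or range.

## Working session

There is one attempt and no reset: what is moved stays moved. The work goes in short steps, Python scripts to look and compute and a tool call to move; the robot and the scene stay as the last step left them, time stands still between calls to the robot, and variables do not carry over. Pictures are saved under pics/ and viewed, at most 10 in all, crops included, and the job is handed in when it is done.

Besides the shell and the picture viewer there is one more tool, called after "Emit:" as name(argument=value, ...), one argument or row to a line, values as JSON. apply_moves: Moves the arm, as the interface text tells. Its arguments: {"type":"object","properties":{"commands":{"type":"array"},"newtons":{"type":"number"}},"required":["commands"]}

```bash
mkdir -p pics
cat > h.py <<'E'
import numpy as np, cv2
from cell import r
def cam(n):
    p=r.camera_params(n); im,d=r.read_camera(n)
    return im,d,p
def world(p,d):
    K=np.array(p["camera_matrix"]);R=cv2.Rodrigues(np.array(p["rvec"],float))[0];t=np.array(p["tvec"],float).ravel()
    v,u=np.indices(d.shape)
    c=np.stack([(u-K[0,2])/K[0,0]*d,(v-K[1,2])/K[1,1]*d,d],-1)
    return (c-t)@R
E
python3 - <<'E'
from h import *
for n in("scene","side"):
    im,d,p=cam(n); W=world(p,d); np.savez(f"pics/{n}.npz",im=im,d=d,W=W)
    cv2.imwrite(f"pics/{n}0.png",im)
    for o in("jar","sealing_lid","cover","coaster"):
        for q in r.look_for(n,o)[:4]:
            x,y,w,h=[int(a) for a in q["rect"]]
            print(n,o,round(q["conf"],2),x,y,w,h,W[y+h//2,x+w//2].round())
print(r.get_obs())
E
```

```text
scene jar 0.7 212 147 16 15 [ 508. -232.   53.]
scene jar 0.56 278 195 33 30 [545. 218.  61.]
scene cover 0.63 213 147 13 16 [ 515. -230.   52.]
scene cover 0.63 243 162 18 15 [462. -93.  32.]
scene cover 0.61 181 162 15 15 [ 635. -264.   21.]
scene cover 0.46 281 195 33 28 [534. 221.  61.]
scene coaster 0.67 209 161 22 10 [ 517. -225.    6.]
side jar 0.79 212 172 27 33 [524. 166.  79.]
side sealing_lid 0.65 223 322 28 16 [ 506. -268.   43.]
side cover 0.95 275 314 26 24 [ 630. -266.   23.]
side cover 0.94 230 365 25 17 [ 505. -373.   45.]
side cover 0.88 223 308 27 25 [ 506. -249.   57.]
side cover 0.63 202 274 21 18 [ 458. -113.   17.]
side coaster 0.67 224 319 28 20 [ 509. -267.   45.]
side coaster 0.66 217 303 37 44 [ 503. -255.   45.]
side coaster 0.33 211 173 23 34 [515. 167.  72.]
{'t': 0.5, 'joints': array([-1.28838760e+00,  1.30444159e-01,  1.48819015e+00, -2.07484447e-05,
        1.52298289e+00, -8.54044954e-02]), 'joint_velocities': array([-0.00170423, -0.00015085, -0.00125094,  0.00038035,  0.001446  ,
       -0.0002452 ]), 'joint_efforts': array([ 3.57973568e-05, -5.68716288e+01, -5.00360370e+01, -5.32490685e-05,
        2.87593946e-03,  3.14010492e-05]), 'tool_pos': array([ 215.75997395, -559.87561162,  242.27123322]), 'ee_rot': array([-3.08859301e+00, -5.74505798e-01,  3.61884255e-05]), 'contact_force': array([-0.5623342 , -0.56995488, -0.3905649 ]), 'torque': array([-0.02760454,  0.0094216 , -0.02884104]), 'finger_force': 0.0, 'finger_gap': 85.30649710979408}
```

Run:
```python
import cv2,numpy as np
a=cv2.imread("pics/scene0.png");b=cv2.imread("pics/side0.png")
c=np.hstack([cv2.resize(a[120:260,150:350],(400,280),interpolation=cv2.INTER_CUBIC),cv2.resize(b[140:400,150:350],(400,520),interpolation=cv2.INTER_CUBIC)[:280]])
d=np.hstack([cv2.resize(a,(400,300)),cv2.resize(b,(400,300))])
cv2.imwrite("pics/v1.png",np.vstack([c,d]))
cv2.imwrite("pics/v2.png",cv2.resize(b[150:390,180:340],(400*1,600),interpolation=cv2.INTER_CUBIC))
```

```text
(no output)
```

View pics/v1.png

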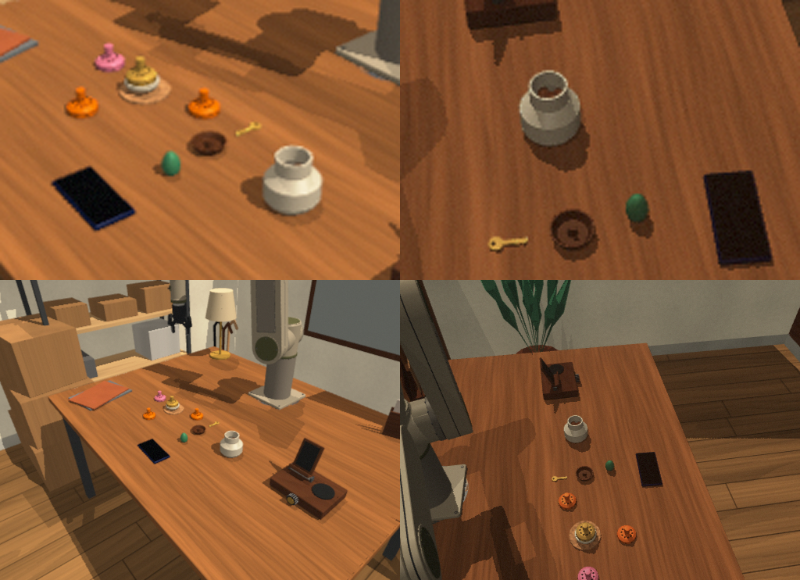

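View pics/v2.png

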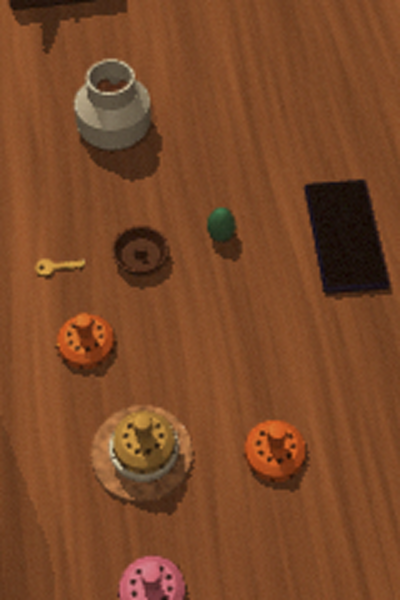

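The brass cover wanted is the one on the cream lid and coaster, at side pixel (236,325). The look-alikes are orange at (213,285) and (289,330), and pink at (241,385). The jar is at side (225,188). I'll move the wrist camera over the coaster to check the choice up close.

Emit:
apply_moves(
  commands=[
    [1,19,-9,0,0,0,0],
    [1,19,-9,0,0,0,0],
    [1,19,-9,0,0,0,0],
    [1,19,-9,0,0,0,0],
    [1,19,-9,0,0,0,0],
  ],
)

```text
t: 1.0
tool_pos: [363.8, -404.0, 242.6]
ee_rot: [-3.087, -0.581, -0.003]
contact_force: [-0.0, -0.5, 0.3]
finger_gap: 85.6
finger_force: 0.0
```

Emit:
apply_moves(
  commands=[
    [1,15,-9.3,0,0,0,0],
    [1,15,-9.3,0,0,0,0],
    [1,15,-9.3,0,0,0,0],
    [1,15,-9.3,0,0,0,0],
    [1,15,-9.3,0,0,0,0],
  ],
)

```text
t: 1.5
tool_pos: [468.9, -264.4, 242.4]
ee_rot: [-3.087, -0.581, -0.001]
contact_force: [-0.3, -0.8, 0.8]
finger_gap: 85.5
finger_force: 0.0
```

```bash
cat >> h.py <<'E'
def circ(P):
    A=np.c_[2*P[:,:2],np.ones(len(P))];s=np.linalg.lstsq(A,(P[:,:2]**2).sum(1),rcond=None)[0]
    return s[:2],np.sqrt(s[2]+s[:2]@s[:2])
E
python3 - <<'E'
from h import *
o=r.get_obs();print(o["t"],o["tool_pos"],o["ee_rot"],o["joints"].round(2))
im,d,p=cam("wrist");W=world(p,d);np.savez("pics/w1.npz",im=im,d=d,W=W)
cv2.imwrite("pics/w1.png",im)
for n in("cover","sealing_lid","coaster"):
    for q in r.look_for("wrist",n)[:4]:
        x,y,w,h=[int(a) for a in q["rect"]]; print(n,round(q["conf"],2),x,y,w,h,W[min(383,y+h//2),min(511,x+w//2)].round(1))
E
```

```text
1.5 [ 468.89988262 -264.40984411  242.40269904] [-3.08707598e+00 -5.80654033e-01 -1.15624278e-03] [-0.61 -0.04  1.66  0.    1.52  0.59]
cover 0.93 273 0 53 61 [ 626.7 -247.9   41.1]
cover 0.91 316 153 44 45 [ 498.7 -360.2   33.9]
cover 0.8 116 104 48 46 [ 463.3 -108.3   23.1]
cover 0.74 34 2 58 63 [532.1   6.2   7.3]
sealing_lid 0.57 222 105 54 31 [ 521.9 -231.1   47.2]
coaster 0.93 209 90 76 77 [ 512.5 -232.1   45.6]
```

View pics/w1.png

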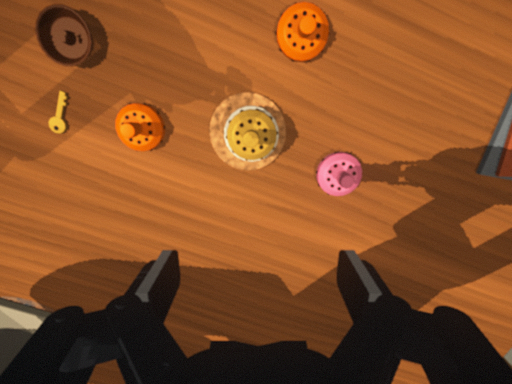

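The close view confirms the choice: the brass cover on its cream lip is at (250,133) on the cork coaster, and the orange and pink covers are separate. The fingertips show at (172,255) and (345,255). Next I'll measure.

Run:
```python
from h import *
z=np.load("pics/w1.npz");W=z["W"];im=z["im"];d=z["d"]
M=np.zeros(d.shape,bool);M[85:172,205:290]=1
M&=d>0
c=np.array([512,-238])
for it in range(2):
  for lo,hi,R in((40,50,40),(22,31,45),(66,78,25),(3,9.5,60)):
    m=M&(W[...,2]>lo)&(W[...,2]<hi)&(np.hypot(W[...,0]-c[0],W[...,1]-c[1])<R)
    if it==0: print(lo,m.sum(),np.median(W[m],0).round(1))
    else:
        h=cv2.findContours(m.astype(np.uint8),cv2.RETR_EXTERNAL,cv2.CHAIN_APPROX_NONE)[0]
        k=max(h,key=len)[:,0];P=W[k[:,1],k[:,0]];print(lo,"circle",circ(P),np.median(P[:,2]))
# table check
t=W[200:240,180:330].reshape(-1,3);print("table z",np.median(t[:,2]))
# fingers
m=(W[...,2]>120)&(d>0);print("fing")
for rr in ((245,262,160,182),(245,262,338,358)):
    a,b,e,f=rr;q=W[a:b,e:f][m[a:b,e:f]];print(len(q),q.min(0).round(1),np.percentile(q[:,2],[2,10,50]).round(1),np.median(q,0).round(1))
for n in("side","scene"):
    z=np.load(f"pics/{n}.npz");W=z["W"]
    m=(np.hypot(W[...,0]-540,W[...,1]-190)<70)&(W[...,2]>82)&(W[...,2]<92)
    P=W[m];print(n,len(P),circ(P),np.median(P[:,2]),P.min(0),P.max(0))
    m=(np.hypot(W[...,0]-540,W[...,1]-190)<70)&(W[...,2]>20)&(W[...,2]<110);print(W[m].min(0),W[m].max(0))
```

```text
40 1716 [ 508.9 -237.9   45.5]
22 359 [ 517.4 -229.7   28.1]
66 223 [ 506.3 -239.    74. ]
3 2286 [ 507.9 -220.7    7.3]
40 circle (array([ 505.72443943, -238.8476515 ]), np.float64(28.743761005689645)) 41.06023397224609
22 circle (array([ 504.94781581, -238.63975016]), np.float64(32.360093526946336)) 28.096644113672284
66 circle (array([ 506.06243423, -238.99924984]), np.float64(8.404851034246208)) 72.93304913892068
3 circle (array([ 502.88698745, -233.52042452]), np.float64(49.07596808450721)) 7.259837057351009
table z 1.3867633271843562
fing
193 [ 455.3 -222.1  245.9] [246.7 248.6 253.5] [ 461.2 -218.1  253.5]
206 [ 486.2 -305.6  245.4] [246.9 249.  253.9] [ 494.  -300.8  253.9]
side 76 (array([523.81533889, 193.81575888]), np.float64(27.07960426873439)) 84.92417547402526 [496.4839745  164.4310776   82.21297782] [551.10252656 226.25299908  89.47807258]
[477.76018934 145.44785299  20.10046639] [568.25858098 240.27618049  89.47807258]
scene 77 (array([520.93856982, 200.13994903]), np.float64(26.742834094037217)) 86.02547010472595 [491.79324744 172.13096817  82.09153273] [549.16091254 228.79436557  89.12092209]
[478.8970604  157.96994329  20.01061132] [567.5870029  247.73027349  89.12092209]
```

Emit:
apply_moves(
  commands=[
    [1,4.3,-1.0,4,0,0,0],
    [1,4.3,-1.0,8,0,0,0],
    [1,4.3,-1.0,12.5,0,0,0],
    [1,4.3,-1.0,12.5,0,0,0],
    [1,4.3,-1.0,12.5,0,0,0],
  ],
)

```text
t: 2.2
tool_pos: [502.7, -242.9, 117.4]
ee_rot: [-3.088, -0.572, 0.003]
contact_force: [0.3, 0.2, 0.9]
finger_gap: 85.6
finger_force: 0.0
```

Run:
```python
from h import *
o=r.get_obs();print(o["t"],o["tool_pos"],o["ee_rot"])
im,d,p=cam("wrist");W=world(p,d);np.savez("pics/w2.npz",im=im,d=d,W=W)
cv2.imwrite("pics/w2.png",im)
c=np.array([505.5,-239])
for lo,hi,R in((40,50,40),(22,31,45),(66,78,14),(3,9.5,60)):
    m=(d>0)&(W[...,2]>lo)&(W[...,2]<hi)&(np.hypot(W[...,0]-c[0],W[...,1]-c[1])<R)
    k=max(cv2.findContours(m.astype(np.uint8),cv2.RETR_EXTERNAL,cv2.CHAIN_APPROX_NONE)[0],key=len)[:,0];P=W[k[:,1],k[:,0]];print(lo,"circle",circ(P),np.median(P[:,2]),len(P))
```

```text
2.2 [ 502.67156589 -242.87909518  117.35099244] [-3.08785617e+00 -5.71748722e-01  2.77551371e-03]
40 circle (array([ 506.15706803, -238.84929548]), np.float64(28.894289599387623)) 40.89384701131054 211
22 circle (array([ 505.28619365, -238.59716742]), np.float64(32.260047736849934)) 27.736131301494495 251
66 circle (array([ 506.55649871, -238.87400464]), np.float64(8.442705443778058)) 72.50756456373406 76
3 circle (array([ 503.36530943, -233.48645034]), np.float64(49.289272406056874)) 6.957162208289184 299
```

View pics/w2.png

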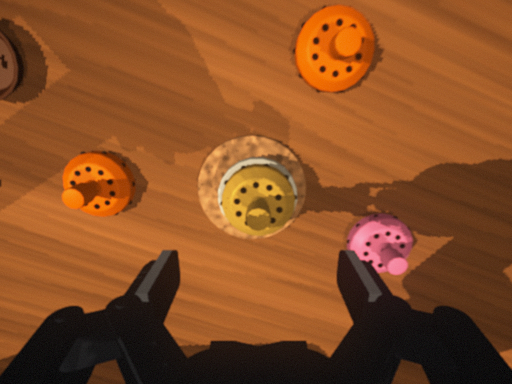

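The brass cover is now ahead of and between the jaws at (258,200). The cover and lip circles agree on a centre of about (505.8,-238.8), so I'll descend around it.

Emit:
apply_moves(
  commands=[
    [1,0.05,-0.05,3,0,0,0],
    [1,0.05,-0.05,6,0,0,0],
    [1,0.05,-0.05,8,0,0,0],
    [1,0.05,-0.05,8,0,0,0],
    [1,0.05,-0.05,8,0,0,0],
  ],
)

```text
t: 2.75
tool_pos: [505.6, -242.9, 40.2]
ee_rot: [3.086, 0.573, 0.004]
contact_force: [0.1, 0.0, 0.7]
finger_gap: 85.3
finger_force: 0.0
```

Emit:
apply_moves(
  commands=[
    [1,0,0,1,0,0,0],
    [1,0,0,2,0,0,0],
    [1,0,0,2.1,0,0,0],
    [1,0,0,2.1,0,0,0],
    [1,0,0,2.1,0,0,0],
  ],
)

```text
t: 3.25
tool_pos: [504.1, -241.4, 16.4]
ee_rot: [3.089, 0.575, -0.0]
contact_force: [-0.1, -0.9, -0.8]
finger_gap: 85.3
finger_force: 0.0
```

Emit:
apply_moves(
  commands=[
    [1,0.2,-0.15,0,0,0,0],
    [1,0.2,-0.15,0,0,0,0],
    [1,0.2,-0.15,0,0,0,0],
  ],
)

```text
t: 3.55
tool_pos: [505.6, -239.3, 16.5]
ee_rot: [3.088, 0.575, 0.0]
contact_force: [-0.3, -0.2, 1.4]
finger_gap: 85.4
finger_force: 0.0
```

Run:
```python
from h import *
for i in range(3):
    o=r.get_obs();print(o["t"],o["tool_pos"],o["ee_rot"]);im,d,p=cam("wrist")
W=world(p,d)
for (a,b,e,f) in ((240,270,155,185),(240,270,335,365)):
    q=W[a:b,e:f].reshape(-1,3);q=q[q[:,2]>9];print(np.percentile(q[:,2],[1,5,25,50]))
c=np.array([505.5,-239])
for lo,hi,R in((40,50,40),(22,31,36),(66,78,14)):
    m=(d>0)&(W[...,2]>lo)&(W[...,2]<hi)&(np.hypot(W[...,0]-c[0],W[...,1]-c[1])<R)
    if m.sum()<30: print(lo,"few");continue
    k=max(cv2.findContours(m.astype(np.uint8),cv2.RETR_EXTERNAL,cv2.CHAIN_APPROX_NONE)[0],key=len)[:,0];P=W[k[:,1],k[:,0]];print(lo,"circle",circ(P),np.median(P[:,2]),len(P))
```

```text
3.55 [ 505.5565185  -239.28629494   16.50052771] [3.08833542e+00 5.74770933e-01 3.60766469e-04]
3.6 [ 505.4797636  -239.27589652   16.44945372] [3.08840695e+00 5.74751521e-01 2.21853590e-04]
3.65 [ 505.45284543 -239.29887325   16.41246047] [3.08845785e+00 5.74658686e-01 2.41238159e-04]
[20.33674169 21.6793047  26.07072847 30.23305489]
[20.19960723 21.78791139 26.45559236 30.46022245]
40 circle (array([ 508.72766476, -238.07825091]), np.float64(25.47268236688005)) 40.974084671100556 418
22 circle (array([ 505.79016794, -238.71201982]), np.float64(32.063387564278344)) 27.681220920214038 395
66 circle (array([ 508.51021752, -238.17888654]), np.float64(6.910509279979622)) 67.59991343702224 155
```

Emit:
apply_moves(
  commands=[
    [0.8,0,0,0.1,0,0,0],
    [0.7,0,0,0.1,0,0,0],
    [0.6,0,0,0.1,0,0,0],
    [0.6,0,0,0.1,0,0,0],
    [0.6,0,0,0.1,0,0,0],
  ],
  newtons=40,
)

```text
t: 4.2
tool_pos: [505.6, -239.5, 15.7]
ee_rot: [3.088, 0.574, 0.0]
contact_force: [-1.3, -0.1, 5.4]
finger_gap: 66.0
finger_force: 44.3
```

Run:
```python
from h import *
o=r.get_obs();print(o["t"],o["tool_pos"],o["finger_gap"],o["finger_force"])
im,d,p=cam("wrist");W=world(p,d);cv2.imwrite("pics/w3.png",im)
```

```text
4.2 [ 505.55669005 -239.47792608   15.66613591] 65.9897490539276 44.26459729671478
```

View pics/w3.png

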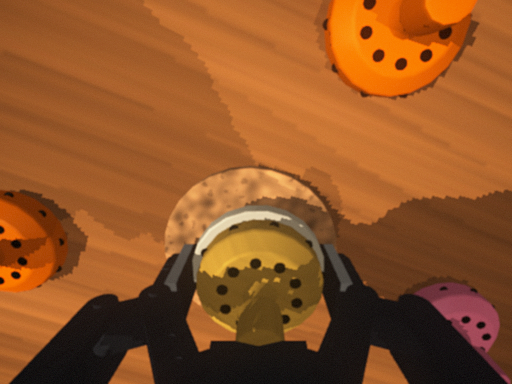

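Emit:
apply_moves(
  commands=[
    [0.6,0,0,-0.4,0,0,0],
    [0.6,0,0,-0.8,0,0,0],
    [0.6,0,0,-1.5,0,0,0],
    [0.6,0,0,-2.5,0,0,0],
    [0.6,0,0,-4,0,0,0],
  ],
)

```text
t: 4.75
tool_pos: [504.8, -238.9, 55.5]
ee_rot: [-3.088, -0.574, 0.002]
contact_force: [-0.1, -0.2, -2.1]
finger_gap: 66.3
finger_force: 45.2
```

Emit:
apply_moves(
  commands=[
    [0.6,0,0,-2,0,0,0],
    [0.6,0,0,-5,0,0,0],
    [0.6,0,0,-8,0,0,0],
    [0.6,0,0,-11,0,0,0],
    [0.6,0,0,-14,0,0,0],
  ],
)

```text
t: 5.25
tool_pos: [505.4, -239.3, 198.1]
ee_rot: [3.088, 0.574, 0.002]
contact_force: [1.1, -0.3, -2.6]
finger_gap: 66.5
finger_force: 45.3
```

Emit:
apply_moves(
  commands=[
    [0.6,0.5,-1.5,0,0,0,0],
    [0.6,1.5,-4.5,0,0,0,0],
    [0.6,2.7,-8,0,0,0,0],
    [0.6,4.0,-12,0,0,0,0],
    [0.6,5.3,-16,0,0,0,0],
  ],
)

```text
t: 5.75
tool_pos: [496.4, -68.9, 194.9]
ee_rot: [-3.088, -0.573, 0.0]
contact_force: [0.7, 0.1, -2.2]
finger_gap: 66.5
finger_force: 45.5
```

Emit:
apply_moves(
  commands=[
    [0.6,1.3,-4,0,0,0,0],
    [0.6,2.6,-8,0,0,0,0],
    [0.6,4.0,-12,0,0,0,0],
    [0.6,5.3,-16,0,0,0,0],
    [0.6,6.4,-19.3,0,0,0,0],
  ],
)

```text
t: 6.25
tool_pos: [486.3, 134.8, 195.1]
ee_rot: [-3.088, -0.576, 0.0]
contact_force: [-0.5, -0.9, -2.7]
finger_gap: 66.2
finger_force: 45.6
```

Emit:
apply_moves(
  commands=[
    [0.6,0.7,-2,0,0,0,0],
    [0.6,1.1,-3.1,0,0,0,0],
    [0.6,1.4,-3.7,0,0,0,0],
    [0.6,1.4,-3.7,0,0,0,0],
    [0.6,1.4,-3.7,0,0,0,0],
  ],
)

```text
t: 6.75
tool_pos: [487.4, 170.9, 195.2]
ee_rot: [3.088, 0.573, -0.001]
contact_force: [-0.2, -0.1, -2.0]
finger_gap: 66.5
finger_force: 45.6
```

Run:
```python
from h import *
o=r.get_obs();print(o["t"],o["tool_pos"],o["ee_rot"],o["joints"].round(2),o["finger_gap"],o["finger_force"],o["contact_force"])
im,d,p=cam("wrist");W=world(p,d);np.savez("pics/w4.npz",im=im,d=d,W=W);cv2.imwrite("pics/w4.png",im)
c=np.array([523,196])
for it in range(2):
    m=(d>0)&(W[...,2]>82)&(W[...,2]<92)&(np.hypot(W[...,0]-c[0],W[...,1]-c[1])<36)
    P=W[m];print(circ(P),np.median(P[:,2]),len(P),P.min(0),P.max(0))
    k=max(cv2.findContours(m.astype(np.uint8),cv2.RETR_EXTERNAL,cv2.CHAIN_APPROX_NONE)[0],key=len)[:,0];Q=W[k[:,1],k[:,0]];c=circ(Q)[0];print("outer",circ(Q),len(Q))
for k in r.look_for("wrist","jar")[:2]: print(k)
```

```text
6.75 [487.40820177 170.88545624 195.15896412] [ 3.08841513e+00  5.73332239e-01 -5.17946429e-04] [ 0.24 -0.07  1.78 -0.    1.43  1.44] 66.52581844394516 45.562076568603516 [-0.16995779 -0.13649203 -1.96323346]
(array([519.79216641, 198.94427446]), np.float64(26.706159418428097)) 86.88939757782637 975 [490.59923061 169.92774116  82.04312182] [548.25132713 227.47402431  88.96220702]
outer (array([519.64295762, 198.96445158]), np.float64(28.38624528857495)) 185
(array([519.79216641, 198.94427446]), np.float64(26.706159418428097)) 86.88939757782637 975 [490.59923061 169.92774116  82.04312182] [548.25132713 227.47402431  88.96220702]
outer (array([519.64295762, 198.96445158]), np.float64(28.38624528857495)) 185
{'rect': [198.8, 97.7, 91.9, 92.5], 'conf': 0.81}
```

View pics/w4.png

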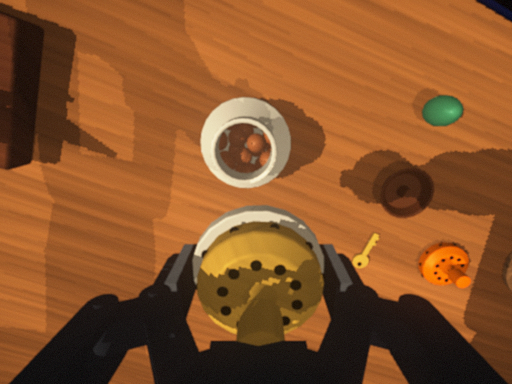

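The jar mouth shows at (245,145), with the nested lids held below it at (258,275). I'll measure the held lip relative to the TCP with the same camera so the bias cancels.

Run:
```python
from h import *
z=np.load("pics/w4.npz");W=z["W"];d=z["d"];im=z["im"]
T=np.array([487.4,170.9]);Y=2*np.arctan2(.5733,3.0884);ax=np.array([np.cos(Y),np.sin(Y)]);ay=np.array([np.sin(Y),-np.cos(Y)])
hsv=cv2.cvtColor(im,cv2.COLOR_BGR2HSV)
R=np.zeros(d.shape,bool);R[200:340,190:328]=1
m=R&(W[...,2]>200)&(W[...,2]<212)&(hsv[...,1]<70)&(hsv[...,2]>70)
n,l,s,_=cv2.connectedComponentsWithStats(m.astype(np.uint8));k=1+np.argmax(s[1:,4]);m=l==k
P=W[m];print(len(P),np.median(P[:,2]),s[k])
# plane tilt of the lip top
A=np.c_[P[:,:2]-T,np.ones(len(P))];q=np.linalg.lstsq(A,P[:,2],rcond=None)[0];print("tilt",q)
# outer edge: topmost pixel per column
E=np.array([W[np.where(m[:,c])[0].min(),c] for c in range(205,315) if m[:,c].any()])
# fixed radius 34 fit
from scipy.optimize import least_squares
f=least_squares(lambda c:np.hypot(*(E[:,:2]-c).T)-33.5,T,loss="soft_l1");print("lip centre",f.x,(f.x-T)@ax,(f.x-T)@ay,np.abs(f.fun).mean())
# cover shoulder rim & top
m=R&(hsv[...,1]>90)&(W[...,2]>218)&(W[...,2]<230);P=W[m];print("cover top",np.median(P[:,2]))
J=np.array([519.7,198.95]);print("jar-TCP tool",(J-T)@ax,(J-T)@ay,"jar-lip",(J-f.x)@ax,(J-f.x)@ay)
```

```text
1076 207.4389576711675 [ 195  210   99   46 1076]
tilt [-1.79620277e-02 -2.31809254e-02  2.08243071e+02]
lip centre [487.40830146 172.84260467] 0.70493613934436 -1.8102063006906168 0.2073176431897625
cover top 225.02943059762552
jar-TCP tool 40.2150850755879 -14.589017525633132 jar-lip 39.510148936243546 -12.778811224942514
```

Emit:
apply_moves(
  commands=[
    [0.6,0,0.1,2,0,0,0],
    [0.6,0,0.1,5,0,0,0],
    [0.6,0,0.1,7,0,0,0],
    [0.6,0,0.1,8,0,0,0],
    [0.6,0,0.1,8,0,0,0],
  ],
)

```text
t: 7.35
tool_pos: [486.7, 169.9, 113.8]
ee_rot: [3.089, 0.573, -0.005]
contact_force: [-1.3, -1.0, -2.1]
finger_gap: 66.1
finger_force: 45.6
```

Emit:
apply_moves(
  commands=[
    [0.6,0,0,0,0,0,0],
    [0.6,0,0,0,0,0,0],
  ],
)

```text
t: 7.55
tool_pos: [488.9, 170.9, 116.9]
ee_rot: [-3.089, -0.574, -0.004]
contact_force: [-0.1, 0.8, -2.6]
finger_gap: 66.1
finger_force: 45.6
```

```bash
cat > m.py <<'E'
from h import *
from scipy.optimize import least_squares
o=r.get_obs();print(o["t"],o["tool_pos"],o["ee_rot"],o["contact_force"])
im,d,p=cam("wrist");W=world(p,d);np.savez("pics/w5.npz",im=im,d=d,W=W);cv2.imwrite("pics/w5.png",im)
T=o["tool_pos"][:2];z0=o["tool_pos"][2];e=o["ee_rot"];Y=2*np.arctan2(e[1],e[0]);ax=np.array([np.cos(Y),np.sin(Y)]);ay=np.array([np.sin(Y),-np.cos(Y)])
hsv=cv2.cvtColor(im,cv2.COLOR_BGR2HSV)
R=np.zeros(d.shape,bool);R[195:340,190:328]=1
m=R&(abs(W[...,2]-z0-12)<6)&(hsv[...,1]<70)&(hsv[...,2]>70)
n,l,s,_=cv2.connectedComponentsWithStats(m.astype(np.uint8));k=1+np.argmax(s[1:,4]);m=l==k
E=np.array([W[np.where(m[:,c])[0].min(),c] for c in range(205,312) if m[:,c].any()])
f=least_squares(lambda c:np.hypot(*(E[:,:2]-c).T)-33.5,T,loss="soft_l1")
print("lip",s[k],np.median(W[m][:,2]),f.x,(f.x-T)@ax,(f.x-T)@ay,np.abs(f.fun).mean())
c=np.array([519.7,199.])
m=(d>0)&(W[...,2]>82)&(W[...,2]<91)&(np.hypot(W[...,0]-c[0],W[...,1]-c[1])<36)
P=W[m];print("jar",len(P),np.median(P[:,2]),circ(P))
g=least_squares(lambda c:np.hypot(*(P[:,:2]-c).T)-27,c,loss="soft_l1").x
print(g,"jar-lip",(g-f.x)@ax,(g-f.x)@ay,"jar-TCP",(g-T)@ax,(g-T)@ay)
E
python3 m.py
```

```text
7.55 [488.89593952 170.8986701  116.94345381] [-3.08857846 -0.57414896 -0.00406788] [-0.07459762  0.7532143  -2.58456435]
lip [ 195  208  111   51 1286] 129.32088948710174 [489.01245806 172.89248944] 0.8252531314264481 -1.8187494133243935 0.19033085058287566
jar 1669 86.90061103425873 (array([520.218212  , 198.92040137]), np.float64(26.5705692183352))
[520.07777477 198.74383238] jar-lip 38.280198334644545 -12.960410852032018 jar-TCP 39.105451466070996 -14.77916026535641
```

View pics/w5.png

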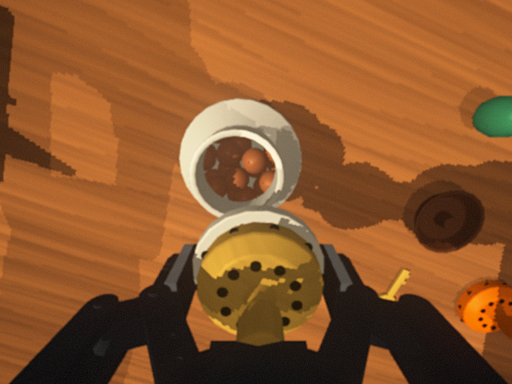

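Emit:
apply_moves(
  commands=[
    [0.6,1,-0.3,0,0,0,0],
    [0.6,2.5,-0.8,0,0,0,0],
    [0.6,3.8,-1.3,0,0,0,0],
    [0.6,3.8,-1.3,0,0,0,0],
    [0.6,3.8,-1.3,0,0,0,0],
  ],
)

```text
t: 8.1
tool_pos: [518.8, 196.9, 115.4]
ee_rot: [3.088, 0.575, 0.0]
contact_force: [-0.1, 0.3, -2.5]
finger_gap: 66.0
finger_force: 45.6
```

Emit:
apply_moves(
  commands=[
    [0.6,0,0,0,0,0,0],
    [0.6,0,0,0,0,0,0],
    [0.6,0,0,0,0,0,0],
  ],
)

```text
t: 8.4
tool_pos: [518.3, 196.4, 115.3]
ee_rot: [3.089, 0.574, -0.0]
contact_force: [-0.6, -0.3, -1.7]
finger_gap: 66.1
finger_force: 45.6
```

Run:
```python
from h import *
for i in range(5):
    o=r.get_obs();T=o["tool_pos"];e=o["ee_rot"];Y=2*np.arctan2(e[1],e[0]);ax=np.array([np.cos(Y),np.sin(Y)]);ay=np.array([np.sin(Y),-np.cos(Y)])
    D=np.array([519.9,196.8])-T[:2];print(T.round(1),(D@ax).round(1),(D@ay).round(1));im,d,p=cam("side" if i<4 else "scene")
    cv2.imwrite(f"pics/s{i}.png",im)
```

```text
[518.3 196.4 115.3] 1.7 0.2
[518.3 196.4 115.3] 1.6 0.2
[518.4 196.4 115.4] 1.5 0.2
[518.4 196.4 115.4] 1.5 0.2
[518.5 196.5 115.4] 1.4 0.2
```

Emit:
apply_moves(
  commands=[
    [0.6,0.15,0,0.5,0,0,0],
    [0.6,0.15,0,1.2,0,0,0],
    [0.6,0.15,0,1.7,0,0,0],
    [0.6,0.15,0,1.7,0,0,0],
    [0.6,0.15,0,1.7,0,0,0],
  ],
)

```text
t: 9.15
tool_pos: [519.6, 197.0, 97.8]
ee_rot: [3.089, 0.575, -0.001]
contact_force: [0.1, -0.4, -2.1]
finger_gap: 66.3
finger_force: 45.6
```

Emit:
apply_moves(
  commands=[
    [0.6,0,0,0.1,0,0,0],
    [0.6,0,0,0.3,0,0,0],
    [0.6,0,0,0.5,0,0,0],
    [0.6,0,0,0.6,0,0,0],
    [0.6,0,0,0.6,0,0,0],
  ],
)

```text
t: 9.65
tool_pos: [519.7, 197.1, 92.0]
ee_rot: [3.089, 0.574, -0.001]
contact_force: [0.5, -0.9, -2.5]
finger_gap: 66.3
finger_force: 45.6
```

Emit:
apply_moves(
  commands=[
    [0.6,0,0,0.1,0,0,0],
    [0.6,0,0,0.2,0,0,0],
    [0.6,0,0,0.35,0,0,0],
    [0.6,0,0,0.5,0,0,0],
    [0.6,0,0,0.5,0,0,0],
  ],
)

```text
t: 10.15
tool_pos: [519.7, 197.1, 86.9]
ee_rot: [3.089, 0.575, -0.001]
contact_force: [0.3, -0.3, -2.7]
finger_gap: 66.3
finger_force: 45.6
```

Emit:
apply_moves(
  commands=[
    [0.6,0,0,0.1,0,0,0],
    [0.6,0,0,0.2,0,0,0],
    [0.6,0,0,0.2,0,0,0],
    [0.6,0,0,0.2,0,0,0],
  ],
)

```text
t: 10.55
tool_pos: [519.9, 197.1, 85.3]
ee_rot: [-3.089, -0.574, 0.0]
contact_force: [-0.2, 0.0, -2.2]
finger_gap: 66.3
finger_force: 45.6
```

Emit:
apply_moves(
  commands=[
    [0.6,0,0,0.05,0,0,0],
    [0.6,0,0,0.1,0,0,0],
    [0.6,0,0,0.1,0,0,0],
    [0.6,0,0,0.1,0,0,0],
  ],
)

```text
t: 10.95
tool_pos: [519.9, 197.1, 84.3]
ee_rot: [-3.089, -0.574, 0.0]
contact_force: [0.4, -0.5, -2.7]
finger_gap: 66.2
finger_force: 45.6
```

Emit:
apply_moves(
  commands=[
    [0.6,0,0,0.05,0,0,0],
    [0.6,0,0,0.1,0,0,0],
    [0.6,0,0,0.1,0,0,0],
    [0.6,0,0,0.1,0,0,0],
  ],
)

```text
t: 11.35
tool_pos: [520.0, 197.2, 83.6]
ee_rot: [-3.089, -0.575, -0.0]
contact_force: [-1.9, 0.7, 2.1]
finger_gap: 66.3
finger_force: 45.9
```

Emit:
apply_moves(
  commands=[
    [0.6,0,0,0.05,0,0,0],
    [0.6,0,0,0.05,0,0,0],
    [0.6,0,0,0.05,0,0,0],
  ],
  newtons=20,
)

```text
t: 11.65
tool_pos: [520.1, 197.2, 83.6]
ee_rot: [3.089, 0.575, 0.001]
contact_force: [-4.7, -1.5, 7.2]
finger_gap: 66.2
finger_force: 46.4
```

Emit:
apply_moves(
  commands=[
    [0.8,0,0,0,0,0,0],
    [0.9,0,0,0,0,0,0],
    [1,0,0,0,0,0,0],
    [1,0,0,0,0,0,0],
    [1,0,0,0,0,0,0],
  ],
)

```text
t: 12.15
tool_pos: [519.9, 197.1, 82.7]
ee_rot: [-3.089, -0.575, 0.0]
contact_force: [0.2, 0.1, -0.1]
finger_gap: 85.5
finger_force: 0.0
```

Run:
```python
from h import *
o=r.get_obs();print(o["t"],o["tool_pos"],o["finger_gap"],o["finger_force"],o["contact_force"])
im,d,p=cam("wrist");W=world(p,d);cv2.imwrite("pics/w6.png",im)
hsv=cv2.cvtColor(im,cv2.COLOR_BGR2HSV)
m=(abs(W[...,2]-96)<4)&(hsv[...,1]<70)&(hsv[...,2]>70)&(np.hypot(W[...,0]-520,W[...,1]-199)<36)
P=W[m];print(len(P),np.median(P[:,2]),np.linalg.lstsq(np.c_[P[:,:2]-[520,199],np.ones(len(P))],P[:,2],rcond=None)[0])
```

```text
12.15 [519.89734532 197.14223771  82.6978246 ] 85.53080843768704 0.0 [ 0.1803503   0.10748835 -0.06482117]
1428 95.90963240364732 [-2.73916269e-02 -1.00314032e-02  9.64905063e+01]
```

View pics/w6.png

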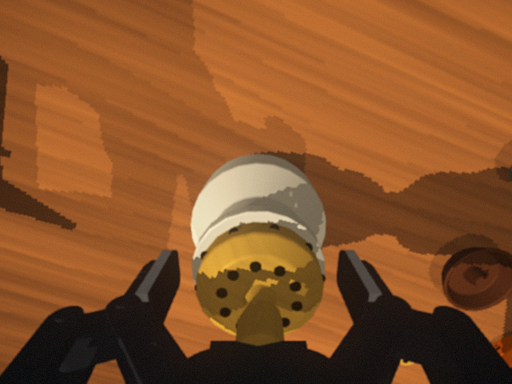

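The lids are seated: lip top reads 95.9 mm against 95 expected, with a bias of about +0.9, and there is no contact force. I'll rise to knob height and close on the knob.

Emit:
apply_moves(
  commands=[
    [1,0,0,-0.5,0,0,0],
    [1,0,0,-2,0,0,0],
    [1,0,0,-4,0,0,0],
    [1,0,0,-4.85,0,0,0],
    [1,0,0,-4.85,0,0,0],
  ],
)

```text
t: 12.7
tool_pos: [521.6, 197.5, 134.1]
ee_rot: [-3.088, -0.574, -0.007]
contact_force: [0.2, -0.4, -0.8]
finger_gap: 85.5
finger_force: 0.0
```

Emit:
apply_moves(
  commands=[
    [1,0,0,0,0,0,0],
    [0.6,0,0,0,0,0,0],
    [0.4,0,0,0,0,0,0],
    [0.35,0,0,0,0,0,0],
    [0.35,0,0,0,0,0,0],
  ],
)

```text
t: 13.2
tool_pos: [519.7, 197.1, 130.8]
ee_rot: [3.089, 0.575, -0.001]
contact_force: [0.7, -0.3, 0.3]
finger_gap: 30.0
finger_force: 0.0
```

Run:
```python
from h import *
o=r.get_obs();print(o["t"],o["tool_pos"],o["finger_gap"],o["finger_force"],o["contact_force"])
im,d,p=cam("wrist");W=world(p,d);cv2.imwrite("pics/w7.png",im)
T=o["tool_pos"]
m=(W[...,2]>112)&(W[...,2]<118)&(np.hypot(W[...,0]-520,W[...,1]-198)<33);P=W[m];print(len(P),np.median(P,0))
```

```text
13.2 [519.65329021 197.05774609 130.81347634] 30.049894937861623 0.0 [ 0.678253   -0.28405774  0.33526057]
2839 [528.20004592 203.28435049 114.08169044]
```

View pics/w7.png

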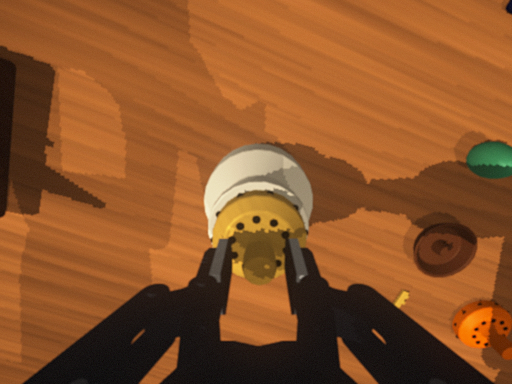

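The knob at (258,262) is centred between the pads, so I'll close on it.

Emit:
apply_moves(
  commands=[
    [0.28,0,0,0,0,0,0],
    [0.23,0,0,0,0,0,0],
    [0.1,0,0,0,0,0,0],
    [0.1,0,0,0,0,0,0],
    [0.1,0,0,0,0,0,0],
  ],
  newtons=30,
)

```text
t: 13.75
tool_pos: [520.0, 197.1, 131.4]
ee_rot: [3.089, 0.575, 0.0]
contact_force: [-0.1, -0.4, 0.3]
finger_gap: 16.6
finger_force: 29.2
```

Emit:
apply_moves(
  commands=[
    [0.1,0,0,-0.1,0,0,0],
    [0.1,0,0,-0.3,0,0,0],
    [0.1,0,0,-0.6,0,0,0],
    [0.1,0,0,-1.0,0,0,0],
    [0.1,0,0,-1.5,0,0,0],
  ],
)

```text
t: 14.25
tool_pos: [519.9, 197.1, 146.6]
ee_rot: [3.089, 0.574, -0.0]
contact_force: [0.9, 0.8, -0.4]
finger_gap: 16.4
finger_force: 29.3
```

Emit:
apply_moves(
  commands=[
    [0.1,0,0,-1.5,0,0,0],
    [0.1,0,0,-4,0,0,0],
    [0.1,0,0,-6.5,0,0,0],
    [0.1,0,0,-8,0,0,0],
    [0.1,0,0,-8.5,0,0,0],
  ],
)

```text
t: 14.75
tool_pos: [521.1, 197.5, 234.5]
ee_rot: [-3.088, -0.575, -0.007]
contact_force: [0.8, -0.0, -1.6]
finger_gap: 16.7
finger_force: 29.3
```

Emit:
apply_moves(
  commands=[
    [0.1,0,0,0,0,0,0],
    [0.1,0,0,0,0,0,0],
    [0.1,0,0,0,0,0,0],
    [0.1,0,0,0,0,0,0],
    [0.1,0,0,0,0,0,0],
  ],
)

```text
t: 15.25
tool_pos: [519.6, 197.0, 230.5]
ee_rot: [3.089, 0.575, -0.002]
contact_force: [-0.4, -0.2, -2.1]
finger_gap: 16.9
finger_force: 29.3
```

Run:
```python
from h import *
o=r.get_obs();print(o["t"],o["tool_pos"],o["finger_gap"],o["finger_force"],o["contact_force"],o["joint_velocities"].round(4))
im,d,p=cam("side");b,_,_=cam("scene");w,d,p=cam("wrist");W=world(p,d)
c=lambda a,x,y:cv2.resize(a[y:y+120,x:x+120],(400,400),interpolation=cv2.INTER_CUBIC)
cv2.imwrite("pics/end.png",np.hstack([c(im,165,110),cv2.resize(w,(400,400))]))
for q in r.look_for("wrist","sealing_lid")[:2]: print(q)
m=(W[...,2]>85)&(W[...,2]<106)&(np.hypot(W[...,0]-520,W[...,1]-199)<40);P=W[m];print(len(P),np.percentile(P[:,2],[5,50,95]))
```

```text
15.25 [519.57465816 197.03480537 230.49958845] 16.859023285853212 29.280387461185455 [-0.43723986 -0.23749625 -2.06102388] [ 0.0002 -0.0028 -0.0054 -0.0003  0.0006  0.0005]
{'rect': [224.6, 153.0, 65.6, 49.2], 'conf': 0.63}
2215 [ 94.95828539  96.95148603 103.08608731]
```

View pics/end.png

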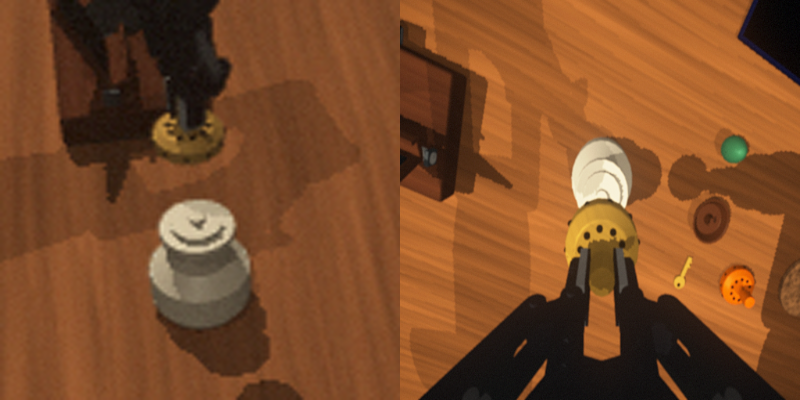

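The cover, left panel (188,135), is held level about 100 mm above the jar. The sealing lid, left panel (197,222), stays flat on the mouth. Handing in.

```bash
python3 -c "
from cell import r
print(r.sign_off())"
```

```text
the job is handed in; nothing more can be done
None
```

I handed the job in: the sealing lid is seated in the jar's mouth, and the gripper holds the brass cover still and level about 10 cm above it; sign-off returned no verdict.

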